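# Seat a filled jar in the date coder's V and print

## Robot

A 6-joint arm with a two-finger parallel gripper is mounted at the origin on the work surface. World frame = base frame: x ahead of the robot, y to its left, z up, the work surface at z = 0. Lengths are in m, angles in rad, forces in N, time in s.
With the tool pointing down it reaches from about 0.375 to 0.975 m from the base axis. Payload 3.8 kg.
Tool frame: the origin (TCP) lies on the centre line of the jaws, within the pads' length; the fingertips stand 14 mm ahead of it and the grasp point (between the pads) lies 5 mm behind it; z points along the fingers, x is the direction in which the jaws open and shut, and the axes are right-handed (so a half turn about z gives the same grasp; the last joint's range is limited). The gripper opens to 85 mm and grips with 20 to 120 N. Pads are 22 mm wide; open, the fingers measure 114 mm over their backs; the gripper's body (76 mm by 85 mm) begins 54 mm behind the grasp point. The pads swing forward as they close: fully open they stand 13 mm farther back than shut.
Start: joints at [-1.378, 0.264, 1.604, -0, 1.274, -0.037], TCP at [0.154, -0.657, 0.245] pointing down, gripper open.
Joint ranges: [-2.63, 2.63], [-0.94, 2.18], [0.31, 2.57], [-1.31, 4.45], [0, 2.66], [-2.55, 2.55]. Speed limits (rad/s): [2.57, 2.57, 3.14, 3.14, 3.14, 3.14].

## Interface

Orientations are given as a rotation vector (axis times angle).
In Python, from workcell import bot gives the robot as it stands. The module is installed in compiled form; this text tells all that it offers.
- The arm moves only by the tool arm_command, never from a script. Its argument "steps" is one flat list of numbers, 7 for each row, row after row: the shift along the tool's x, y, z in units of 30 mm (1.0 is 30 mm), then the turn, a rotation vector about the tool's x, y, z in units of 6 degrees (1.0 is 6 degrees), then the opening, from 0 (shut) to 1 (fully open). In form: [tx, ty, tz, ax, ay, az, fingers, tx, ty, tz, ax, ay, az, fingers, ...]. A call has 1 to 10 rows; each row shifts and turns the commanded pose from where the row before left it, along the tool's axes as they then stand; what a row does not reach is not made up. A row lasts 1/8 s, in which the tool goes at most 62.5 mm and 10.7 degrees, less where a joint would pass 70% of its speed; a pose out of reach is approached as far as the arm can. A call is refused whole if a number of a shift passes 1 or a number of a turn 1, either way. A call with a gripper value outside its range is refused whole. The fingers move at their own pace and stop on an object; "squeeze" is the grip in N (left out, the last holds). Time passes only in rows, so rows that do not move let the fingers close. It gives the time, the measured TCP pose, the force and the opening at its end, in the units of the state.
- bot.read_state(): the state, without advancing time (a new reading comes with each control period).
- bot.read_camera(name): name is "scene" or "top" or "wrist"; returns a dict with "img" (384x512x3 uint8, red, green, blue), "camera_matrix" (3x3 intrinsics, pixels), "pose" (4x4, takes a point from camera to world coordinates); the wrist camera has in their place "T_tool_cam" (4x4, takes a point from camera to tool coordinates, whose origin is the TCP and whose axes are the tool frame's). Camera axes: x right, y down, z forward; pixel columns grow to the right and rows downward; lengths in m; the calibration is good to about 2 mm. A picture is of the moment at which its call begins: read the wrist's pose just before it. There is no depth.
- bot.finish_job(): hands the job in, once; it reports no verdict.
The state is a dict: "time": time; "q": joint angles; "joint_vel": joint speeds; "joint_torque": joint torques, N m; "tool_pos": TCP position; "tcp_rot": TCP orientation; "wrist_force": force on the tool from outside, world axes, zero at the start; "torque": the same for the moment, N m; "width": opening from 0.0 (shut) to 1.0 (fully open).
Only numpy, scipy, OpenCV 4.12 (cv2) and the standard library are available. Lean on these libraries where they do the work, as an engineer would, in place of code of your own. Each camera call takes 0.05 s, during which the arm holds its last target.

## Task

Take the tall clear jar of dried root slices that stands alone on the table, stand it upright on the bed of the bench date coder and push it gently into the V of the print carriage until it is fully home, centred and felt to bear on both V plates; then press the white print button all the way down and let it go, leaving the jar home in the V. The jar is thin plastic, so never push it hard against the V, do not tip it over, and leave the other jar, the dish and the lids where they are.

Things in the scene. Friction and masses are not known exactly. Their poses are not given: they have to be found in the camera images.
- jar: The tall jar: clear thin plastic full of cream slices, white lid; a plain cylinder 56 mm across (body and lid alike), 80 mm tall, 0.13 to 0.25 kg. Origin: centre of its underside, z up its axis. It starts upright on the table, at the robot's right of the coder. It may bear on either V plate with at most 16 N (a push of about 22 N). It slides easily on bed and V plates (friction about 0.25).
- station: The date coder, fixed to the table: a grey metal bed 200 mm (x) by 300 mm (y), its top 12 mm above the table, and on its +y end (y 66 to 150 mm) a white housing 150 mm wide in x, its top 120 mm above the table. Origin: centre of the bed's underside, at table height. Jars are pushed along +y; the bed is bare from y = -150 to about -60 mm (V plates begin at y = -39 mm at the earliest).
- seat_mid (a point): Point on the bed's top, at x = 0, y = -35 mm of the station: the middle of the places where the axis of a jar that is home may stand. The carriage with the V is clamped anew each time, does not give, and its pose is not reported: the home place may lie up to 15 mm nearer or farther along y and up to 6 mm to either side in x of this point, the V turned by up to 0.06 rad. Find it by touch or sight.
- bed_load (a point): Point on the bed's top, at x = 0, y = -95 mm of the station, in the loading space. From here +y leads to the V: two upright steel plates (carriage_c0 on the +x side, carriage_c1 on the -x side) at 90 degrees, open to -y, 40 mm high above the bed, reaching 6 to 27 mm off the V's centre line; behind them a black cartridge, top 42 mm above the bed. A home jar's axis is 39.6 mm from the V's apex.
- print (a joint): The white print button's stroke in m: 0 up, 0.006 fully down; counts as pressed beyond 0.0045. It springs back by itself; it starts to move at about 1.5 N and takes 5 N to hold down.
- print_top (a point): Centre of the top face of the white round print button (26 mm across) on top of the controller housing, 138 mm above the table; the button moves straight down.
- dish: Bystander: clear round open dish of slices, 112 mm across, 22 mm high, origin at the centre of its underside.
- squatjar: Bystander: squat wide jar, 74 mm in diameter, 45 mm high, origin at the centre of its underside.
- lids: Bystander: a stack of white lids, 56 mm in diameter, 47 mm high in all, origin at the centre of its underside.

How it is judged:
By the outcome, as a careful person would: the job done as asked, in the order asked, and still so for the second after the job is handed in, with the robot touching nothing.
It also fails if it takes over 61 s, if anything falls off the work surface, if the arm or the gripper's body presses on something with over 40 N, if the wrist force passes 120 N, or if a joint passes its speed limit or range.

## Working session

There is one attempt and no reset: what is moved stays moved. The work goes in short steps, Python scripts to look and compute and a tool call to move; the robot and the scene stay as the last step left them, time stands still between calls to the robot, and variables do not carry over. Pictures are saved under pics/ and viewed, and the job is handed in when it is done.

Besides the shell and the picture viewer there is one more tool, called after ">>>" as name(argument=value, ...) on one line, values as JSON. arm_command: Moves the arm, as the interface text tells. Its arguments: {"type":"object","properties":{"steps":{"type":"array","items":{"type":"number"}},"squeeze":{"type":"number"}},"required":["steps"]}

```bash
mkdir -p pics
python3 - <<'E'
from workcell import bot
import cv2,numpy as np
np.set_printoptions(precision=4,suppress=True)
s=bot.read_state()
for k,v in s.items(): print(k,np.array(v))
for n in("scene","top","wrist"):
    c=bot.read_camera(n); cv2.imwrite(f"pics/{n}0.png",c["img"][:,:,::-1])
    np.savez(f"{n}0.npz",**c)
    for k in c:
        if k!="img":print(n,k,c[k])
E
```

```text
time 0.0
q [-1.3779  0.2648  1.6054  0.      1.2737 -0.0369]
joint_vel [-0.001   0.0005 -0.0009 -0.     -0.0031  0.0028]
joint_torque [  0.0007 -51.5111 -36.7313  -0.0004   0.013    0.    ]
tool_pos [ 0.1536 -0.6566  0.2439]
tcp_rot [-2.4603  1.9511  0.0027]
wrist_force [0.5315 0.2823 0.2265]
torque [ 0.0275 -0.0823  0.0454]
width 1.0013972378226392
scene camera_matrix [[356.4404   0.     255.5368]
 [  0.     356.4404 190.6891]
 [  0.       0.       1.    ]]
scene pose [[-0.2954  0.5162 -0.8039  1.3269]
 [ 0.9554  0.1595 -0.2486  0.287 ]
 [-0.0001 -0.8415 -0.5403  0.6205]
 [ 0.      0.      0.      1.    ]]
top camera_matrix [[394.5955   0.     253.6636]
 [  0.     394.5955 187.0855]
 [  0.       0.       1.    ]]
top pose [[-0.0019 -0.9811  0.1937  0.3128]
 [-1.      0.0028  0.0042  0.0394]
 [-0.0047 -0.1936 -0.9811  1.2779]
 [ 0.      0.      0.      1.    ]]
wrist camera_matrix [[300.7338   0.     251.513 ]
 [  0.     300.7338 188.8712]
 [  0.       0.       1.    ]]
wrist T_tool_cam [[ 1.     -0.001  -0.0002  0.0003]
 [ 0.001   0.9659  0.2591 -0.0652]
 [-0.     -0.2591  0.9659 -0.1287]
 [ 0.      0.      0.      1.    ]]
```

View pics/scene0.png

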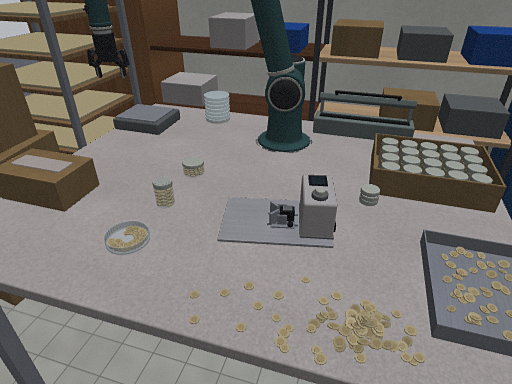

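View pics/top0.png

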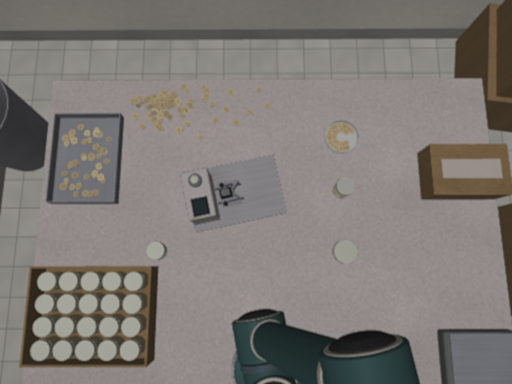

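View pics/wrist0.png

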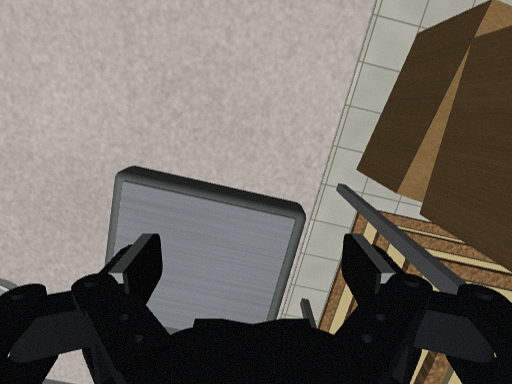

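The scene view shows the tall jar at (164,192). The top view shows it at (345,187), with the squat jar at (345,251), the dish at (342,136) and the coder bed at about x 186–284, y 157–230. Next I'll enlarge these and measure.

Run:
```python
import cv2
t=cv2.imread("pics/top0.png"); s=cv2.imread("pics/scene0.png")
cv2.imwrite("pics/top0c.png",cv2.resize(t[140:245,170:370],None,fx=4,fy=4,interpolation=cv2.INTER_CUBIC))
cv2.imwrite("pics/scene0c.png",cv2.resize(s[150:260,140:350],None,fx=3.8,fy=3.8,interpolation=cv2.INTER_CUBIC))
```

```text
(no output)
```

View pics/top0c.png

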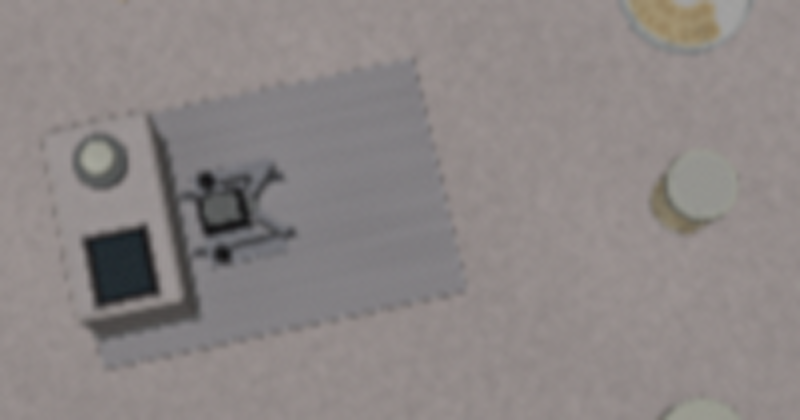

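View pics/scene0c.png

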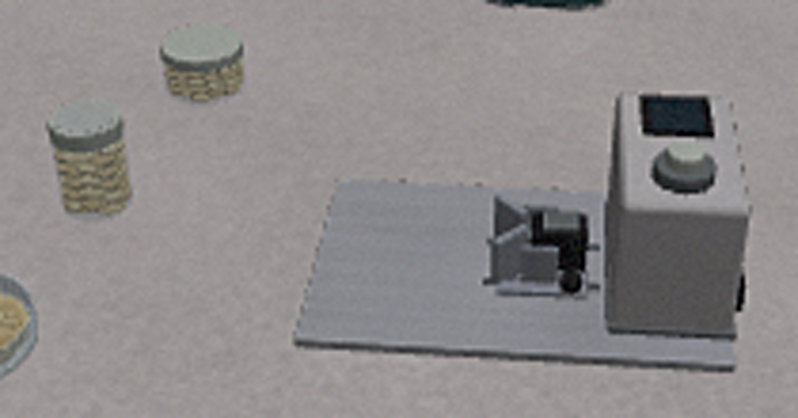

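```bash
cat > h.py <<'E'
import numpy as np,cv2
from scipy.spatial.transform import Rotation as R
np.set_printoptions(precision=4,suppress=True)
def ray(c,uv,T=None):
    K=c["camera_matrix"];T=c["pose"] if T is None else T
    d=np.linalg.inv(K)@np.array([uv[0],uv[1],1.]);d=T[:3,:3]@d
    return T[:3,3],d/np.linalg.norm(d)
def onz(c,uv,z,T=None):
    o,d=ray(c,uv,T);return o+d*(z-o[2])/d[2]
def tri(*rays):
    A=np.zeros((3,3));b=np.zeros(3)
    for o,d in rays:
        P=np.eye(3)-np.outer(d,d);A+=P;b+=P@o
    p=np.linalg.solve(A,b);return p,[np.linalg.norm((np.eye(3)-np.outer(d,d))@(p-o)) for o,d in rays]
def proj(c,p,T=None):
    T=c["pose"] if T is None else T
    q=T[:3,:3].T@(np.asarray(p)-T[:3,3]);q=c["camera_matrix"]@q;return q[:2]/q[2]
def wT(s,c):
    T=np.eye(4);T[:3,:3]=R.from_rotvec(s["tcp_rot"]).as_matrix();T[:3,3]=s["tool_pos"];return T@c["T_tool_cam"]
def load(n): return dict(np.load(n))
E
python3 - <<'E'
from h import *
t=load("top0.npz");s=load("scene0.npz")
tc=lambda u,v:(u/4+170-.375,v/4+140-.375)
sc=lambda u,v:(u/3.8+140-.37,v/3.8+150-.37)
# jar lid
J,e=tri(ray(t,tc(703,185)),ray(s,sc(86,122)));print("jar lid",J,e, onz(t,tc(703,185),.08),onz(s,sc(86,122),.08))
B,e=tri(ray(t,tc(97,155)),ray(s,sc(688,153)));print("button",B,e,onz(t,tc(97,155),.138),onz(s,sc(688,153),.138))
cs=[onz(t,tc(*p),.012) for p in [(417,57),(466,292),(107,368)]]
print("top corners",cs,[np.linalg.norm(cs[i+1]-cs[i]) for i in(0,1)])
c2=[onz(s,sc(*p),.012) for p in [(295,342),(337,180),(733,364)]]
print("scene corners",c2,[np.linalg.norm(c2[0]-c2[i]) for i in(1,2)])
E
```

```text
jar lid [ 0.5527 -0.2394  0.0771] [np.float64(0.00032839304747330704), np.float64(0.00032839304747325223)] [ 0.5523 -0.2391  0.08  ] [ 0.5568 -0.2363  0.08  ]
button [0.5636 0.2208 0.1421] [np.float64(0.00022161951050905866), np.float64(0.00022161951050905795)] [0.5646 0.2212 0.138 ] [0.557  0.2204 0.138 ]
top corners [array([ 0.675 , -0.0225,  0.012 ]), array([ 0.4784, -0.0597,  0.012 ]), array([0.4179, 0.2285, 0.012 ])] [np.float64(0.20014664668272436), np.float64(0.2945367959809222)]
scene corners [array([ 0.6761, -0.0185,  0.012 ]), array([ 0.4804, -0.0623,  0.012 ]), array([0.6103, 0.2709, 0.012 ])] [np.float64(0.20053710557560822), np.float64(0.29680984112849845)]
```

>>> arm_command(steps=[-1,-0.9,0,0,0,0,1,-1,-0.9,0,0,0,0,1,-1,-0.9,0,0,0,0,1,-1,-0.9,0,0,0,0,1,-1,-0.9,0,0,0,0,1,-1,-0.9,0,0,0,0,1,-1,-0.9,0,0,0,0,1,-1,-0.9,0,0,0,0,1,-1,-0.9,0,0,0,0,1,-1,-0.9,0,0,0,0,1], squeeze=20)

```text
time: 1.4
tool_pos: [0.3486, -0.3023, 0.2451]
tcp_rot: [-2.461, 1.952, 0.0]
wrist_force: [-0.6, -0.5, -0.3]
width: 1.001
```

>>> arm_command(steps=[-1,-1,0,0,0,0,1,-1,-1,0,0,0,0,1,-1,-1,0,0,0,0,1,-1,-1,0,0,0,0,1,-1,-1,0,0,0,0,1,-1,-0.9,0,0,0,0,1,-1,-0.9,0,0,0,0,1,-1,-0.9,0,0,0,0,1,-1,-0.9,0,0,0,0,1,-1,-0.9,0,0,0,0,1])

```text
time: 2.65
tool_pos: [0.5578, 0.0546, 0.245]
tcp_rot: [2.461, -1.952, -0.0]
wrist_force: [0.5, -0.7, 0.6]
width: 0.999
```

>>> arm_command(steps=[0,0,0.2,0,0,-1,1,0,0,0.2,0,0,-1,1,0,0,0.2,0,0,-1,1,0,0,0.2,0,0,-1,1,0,0,0.2,0,0,-1,1,0,0,0.2,0,0,-1,1,0,0,0.2,0,0,-1,1,0,0,0.2,0,0,-1,1,0,0,0,0,0,-1,1,0,0,0,0,0,-1,1])

```text
time: 3.9
tool_pos: [0.5571, 0.0534, 0.1967]
tcp_rot: [3.108, -0.454, -0.002]
wrist_force: [-0.2, 0.5, -0.6]
width: 0.998
```

>>> arm_command(steps=[0,0,0,0,0,-1,1,0,0,0,0,0,-1,1,0,0,0,0,0,-1,1,0,0,0,0,0,-1,1,0,0,0,0,0,-0.8,1,0,0,0,0,0,0,1,0,0,0,0,0,0,1])

```text
time: 4.78
tool_pos: [0.5573, 0.0534, 0.1971]
tcp_rot: [-3.125, -0.325, 0.001]
wrist_force: [0.1, -0.2, -0.9]
width: 1.002
```

```bash
cat > snap.py <<'E'
import sys
from workcell import bot
from h import *
tag=sys.argv[1]
for n in sys.argv[2:]:
    s=bot.read_state();c=bot.read_camera(n);cv2.imwrite(f"pics/{n}{tag}.png",c["img"][:,:,::-1])
    if n=="wrist":c["pose"]=wT(s,c)
    np.savez(f"{n}{tag}.npz",**c)
for k in("time","tool_pos","tcp_rot","wrist_force","torque","q","width"):print(k,np.array(s[k]))
print("x axis yaw",np.arctan2(*R.from_rotvec(s["tcp_rot"]).as_matrix()[[1,0],0]), R.from_rotvec(s["tcp_rot"]).as_matrix()[:,2])
E
python3 snap.py 1 wrist; python3 -c "
import cv2;i=cv2.imread('pics/wrist1.png');cv2.imwrite('pics/wrist1c.png',cv2.resize(i,(800,600),interpolation=cv2.INTER_CUBIC))"
```

```text
time 4.775
tool_pos [0.5573 0.0534 0.1971]
tcp_rot [-3.1247 -0.3254  0.0006]
wrist_force [ 0.0665 -0.187  -0.8645]
torque [0.0106 0.0068 0.0307]
q [ 0.051   0.0834  1.9057 -0.      1.1529 -0.1565]
width 1.002491801444388
x axis yaw 0.2075108292709459 [-0.0004 -0.     -1.    ]
```

View pics/wrist1c.png

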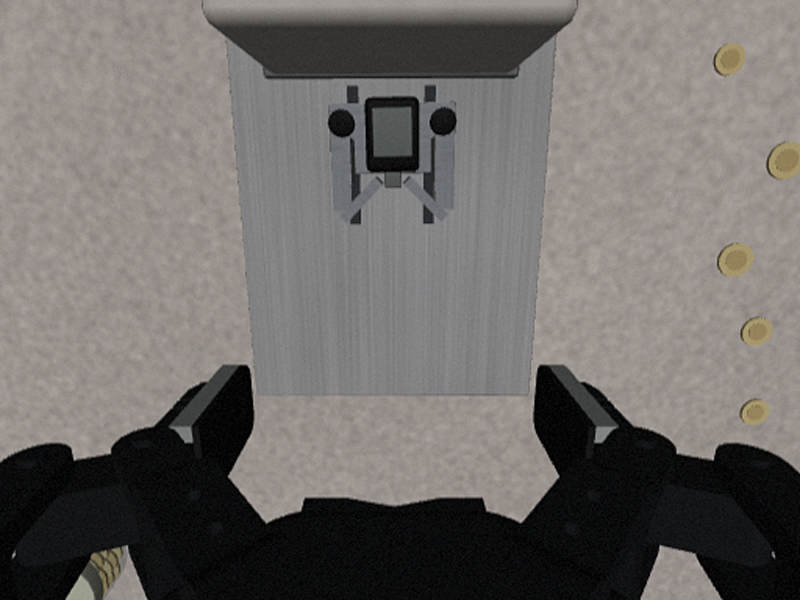

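The wrist view looks straight down on the coder. The V plates run from about (345,218) to (380,180) and from (447,215) to (405,180). The bed's front corners are at about (255,395) and (528,395). I'll zoom in and measure.

Run:
```python
import cv2
i=cv2.imread('pics/wrist1.png');cv2.imwrite('pics/wrist1v.png',cv2.resize(i[45:150,200:300],None,fx=5.5,fy=5.5,interpolation=cv2.INTER_CUBIC))
```

```text
(no output)
```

View pics/wrist1v.png

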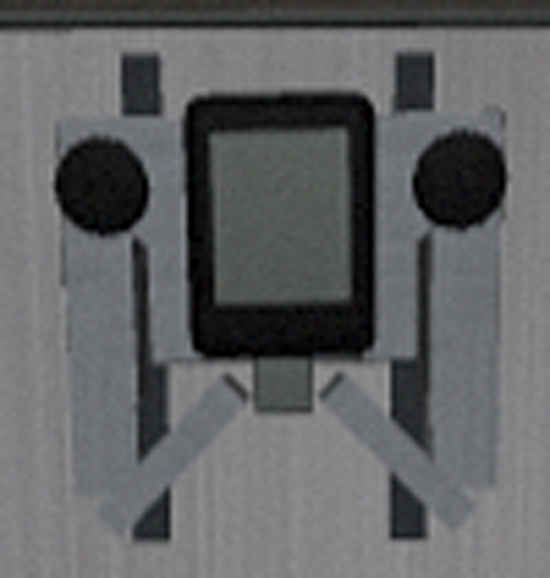

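Run:
```python
from h import *
c=load("wrist1.npz")
f=lambda u,v:(u/5.5+200-.41,v/5.5+45-.41)
g=lambda u,v:(u*.64-.18,v*.64-.18)
yaw=.2075
W=[onz(c,g(*p),.012) for p in[(255,395),(528,395)]];print("front",W,np.linalg.norm(W[1]-W[0]),np.arctan2(*(W[1]-W[0])[[1,0]]))
H=[onz(c,g(*p),.012) for p in[(266,76),(518,76)]];print("house",H,np.linalg.norm(H[1]-H[0]),np.arctan2(*(H[1]-H[0])[[1,0]]))
mf=(W[0]+W[1])/2;mh=(H[0]+H[1])/2;d=(mh-mf);print("mid dist (216 exp)",np.linalg.norm(d),"yaw",np.arctan2(-d[0],d[1]))
yaw=.5*np.arctan2(*(W[1]-W[0])[[1,0]])+.5*np.arctan2(-d[0],d[1])
xs=np.array([np.cos(yaw),np.sin(yaw),0]);ys=np.array([-np.sin(yaw),np.cos(yaw),0])
O=(mf+.15*ys+mh-.066*ys)/2;print("station O",O,"yaw",yaw)
st=lambda p:np.array([(p-O)@xs,(p-O)@ys])*1000
z=.052
L=[onz(c,f(*p),z) for p in[(132,536),(246,398)]];Rr=[onz(c,f(*p),z) for p in[(443,530),(322,398)]]
for p in L+Rr:print("plate",st(p))
l=[st(p) for p in L];r=[st(p) for p in Rr]
dl=(l[1]-l[0]);dr=(r[1]-r[0]);dl/=np.linalg.norm(dl);dr/=np.linalg.norm(dr)
a=np.linalg.solve(np.c_[dl,-dr],r[0]-l[0]);ap=l[0]+a[0]*dl
b=-(dl+dr);b/=np.linalg.norm(b)
print("angle",np.degrees(np.arccos(dl@dr)),"apex",ap,"bis",b,"tilt",np.arctan2(b[0],-b[1]))
hm=ap+39.6*b;print("home st",hm,"lens",np.linalg.norm(l[1]-l[0]),np.linalg.norm(r[1]-r[0]))
print("home world",O+xs*hm[0]/1e3+ys*hm[1]/1e3)
```

```text
front [array([ 0.4772, -0.06  ,  0.012 ]), array([ 0.6729, -0.0189,  0.012 ])] 0.20001503519355257 0.2071940969033362
house [array([0.4557, 0.1553, 0.012 ]), array([0.6073, 0.187 , 0.012 ])] 0.1548609008894126 0.20621627539554482
mid dist (216 exp) 0.21508597278679234 yaw 0.20398412473020322
station O [0.5447 0.107  0.012 ] yaw 0.20558911081676973
plate [-24.1513 -19.4999]
plate [-5.2804  2.6038]
plate [ 26.9771 -18.4675]
plate [6.9583 2.615 ]
angle 84.00631847509561 apex [0.5188 9.3966] bis [ 0.0264 -0.9997] tilt 0.02643243841749384
home st [  1.5654 -30.1896] lens 29.06343838086506 29.07278858685433
home world [0.5524 0.0777 0.012 ]
```

>>> arm_command(steps=[-0.2,0.95,0,0,0,0,1,-0.2,0.95,0,0,0,0,1,-0.2,0.95,0,0,0,0,1,-0.2,0.95,0,0,0,0,1,-0.2,0.95,0,0,0,0,1,-0.2,0.95,0,0,0,0,1,-0.2,0.95,0,0,0,0,1,-0.2,0.95,0,0,0,0,1,-0.2,0.95,0,0,0,0,1,-0.3,0.95,0,0,0,0,1])

```text
time: 6.08
tool_pos: [0.555, -0.2394, 0.1973]
tcp_rot: [3.125, 0.326, 0.0]
wrist_force: [-0.0, 0.0, -0.1]
width: 0.998
```

>>> arm_command(steps=[0,0,0,0,0,0,1,0,0,0,0,0,0,1])

```text
time: 6.32
tool_pos: [0.5548, -0.238, 0.1971]
tcp_rot: [-3.124, -0.326, 0.0]
wrist_force: [0.1, 0.4, -0.6]
width: 1.0
```

```bash
python3 snap.py 2 wrist
```

```text
time 6.325
tool_pos [ 0.5548 -0.238   0.1971]
tcp_rot [-3.1238 -0.3262  0.0003]
wrist_force [ 0.1146  0.4124 -0.555 ]
torque [ 0.0322  0.0574 -0.0388]
q [-0.4467  0.1653  1.8136  0.0006  1.1632 -0.6551]
width 1.0003951138700475
x axis yaw 0.20808025753635337 [-0.0003  0.0008 -1.    ]
```

View pics/wrist2.png

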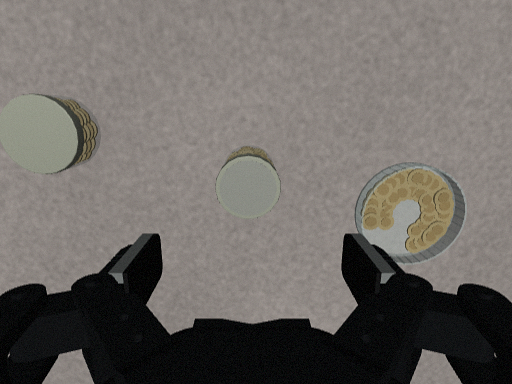

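Run:
```python
from h import *
c=load("wrist2.npz");t=load("top0.npz");s=load("scene0.npz")
im=c["img"].astype(int);hsv=cv2.cvtColor(c["img"],cv2.COLOR_RGB2HSV)
print(im[187,248],im[120,200],hsv[187,248],hsv[120,200])
m=((im[:,:,1]-im[:,:,0])>3).astype(np.uint8);m[:, :190]=0;m[:,310:]=0;m[230:]=0
cs,_=cv2.findContours(m,cv2.RETR_EXTERNAL,cv2.CHAIN_APPROX_NONE);k=max(cs,key=cv2.contourArea)
e=cv2.fitEllipse(k);print(e,cv2.contourArea(k))
uv=e[0]
P,er=tri(ray(c,uv),ray(t,(703/4+170-.375,185/4+140-.375)),ray(s,(86/3.8+140-.37,122/3.8+150-.37)));print("3view",P,er)
P=onz(c,uv,.08);print("lid@.08",P)
T=np.eye(4);yaw=.2081;x=np.array([np.cos(yaw),np.sin(yaw)]);y=np.array([np.sin(yaw),-np.cos(yaw)])
d=P[:2]-np.array([.5548,-.238]);print("tool dx,dy units",d@x/.03,d@y/.03)
```

```text
[140 141 132] [151 142 139] [ 33  16 141] [  8  20 151]
((231.79849243164062, 208.60006713867188), (8.183683395385742, 20.28262710571289), 120.20563507080078) 38.5
3view [ 0.5472 -0.2475  0.0764] [np.float64(0.013609146351208008), np.float64(0.00952632234036337), np.float64(0.005614289229353244)]
lid@.08 [ 0.5418 -0.2595  0.08  ]
tool dx,dy units -0.5729071668276129 0.6099277931016205
```

Run:
```python
from h import *
c=load("wrist2.npz");t=load("top0.npz");s=load("scene0.npz")
im=cv2.GaussianBlur(c["img"],(0,0),1.5).astype(int)
m=((im[:,:,1]-im[:,:,0])>-4).astype(np.uint8);m[:, :190]=0;m[:,310:]=0;m[230:]=0
cs,_=cv2.findContours(m,cv2.RETR_EXTERNAL,cv2.CHAIN_APPROX_NONE);k=max(cs,key=cv2.contourArea)
e=cv2.fitEllipse(k);print(e,cv2.contourArea(k),cv2.boundingRect(k))
uv=e[0]
P,er=tri(ray(c,uv),ray(t,(703/4+170-.375,185/4+140-.375)),ray(s,(86/3.8+140-.37,122/3.8+150-.37)));print("3view",P,er)
P=onz(c,uv,.08);print("lid@.08",P)
yaw=.2081;x=np.array([np.cos(yaw),np.sin(yaw)]);y=np.array([np.sin(yaw),-np.cos(yaw)])
d=P[:2]-np.array([.5548,-.238]);print("tool dx,dy units",d@x/.03,d@y/.03)
```

```text
((247.69650268554688, 186.2537841796875), (65.43612670898438, 65.62669372558594), 107.80180358886719) 3370.0 (215, 153, 67, 67)
3view [ 0.5522 -0.239   0.0769] [np.float64(0.001345595456185471), np.float64(0.001024717774210049), np.float64(0.00033856058553843833)]
lid@.08 [ 0.5511 -0.2372  0.08  ]
tool dx,dy units -0.1136722101277982 -0.052010748644454055
```

>>> arm_command(steps=[-0.1,-0.03,0.9,0,0,0,1,0,0,0.9,0,0,0,1,0,0,0.9,0,0,0,1,0,0,0.9,0,0,0,1,0,0,0.5,0,0,0,1,0,0,0.4,0,0,0,1,0,0,0,0,0,0,1])

```text
time: 7.25
tool_pos: [0.5515, -0.2377, 0.0617]
tcp_rot: [-3.124, -0.328, 0.002]
wrist_force: [-0.6, 0.2, -0.1]
width: 1.001
```

```bash
python3 snap.py 3 wrist
```

```text
time 7.25
tool_pos [ 0.5515 -0.2377  0.0617]
tcp_rot [-3.1237 -0.3278  0.0017]
wrist_force [-0.6188  0.1846 -0.1138]
torque [ 0.0078 -0.0029  0.0198]
q [-0.4485  0.301   1.9233  0.0001  0.9185 -0.6577]
width 1.0006966992113213
x axis yaw 0.20914002269711923 [-0.0011  0.0006 -1.    ]
```

View pics/wrist3.png

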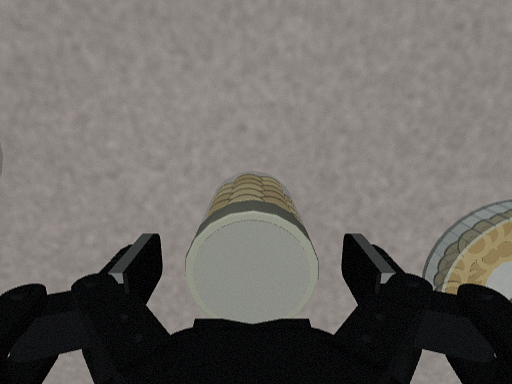

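The jar sits centred between the open pads: the lid centre is at (252,268) and the pads' midpoint is at about x 252. I'll close gently.

>>> arm_command(steps=[0,0,0,0,0,0,0.55,0,0,0,0,0,0,0.55,0,0,0,0,0,0,0.55,0,0,0,0,0,0,0.55,0,0,0,0,0,0,0.55,0,0,0,0,0,0,0.55], squeeze=20)

```text
time: 8.05
tool_pos: [0.5525, -0.2386, 0.0634]
tcp_rot: [3.124, 0.327, 0.002]
wrist_force: [-0.5, 0.6, 5.6]
width: 0.646
```

>>> arm_command(steps=[0,0,-0.2,0,0,0,0.55,0,0,-0.4,0,0,0,0.55,0,0,-0.4,0,0,0,0.55,0,0,-0.4,0,0,0,0.55,0,0,0,0,0,0,0.55])

```text
time: 8.68
tool_pos: [0.553, -0.2388, 0.1062]
tcp_rot: [3.123, 0.327, 0.005]
wrist_force: [0.6, 0.2, -1.7]
width: 0.651
```

```bash
python3 snap.py 4 wrist scene; python3 -c "
import cv2;i=cv2.imread('pics/scene4.png');cv2.imwrite('pics/scene4c.png',cv2.resize(i[100:260,120:350],None,fx=3.4,fy=3.4,interpolation=cv2.INTER_CUBIC))"
```

```text
time 8.725
tool_pos [ 0.5524 -0.2385  0.1053]
tcp_rot [3.1235 0.3274 0.0025]
wrist_force [-0.1394  0.1753 -2.4587]
torque [-0.0174  0.0087  0.0079]
q [-0.4489  0.2489  1.8967  0.      0.9941 -0.6578]
width 0.6502193137861376
x axis yaw 0.2088686971792331 [ 0.0017 -0.0008 -1.    ]
```

View pics/scene4c.png

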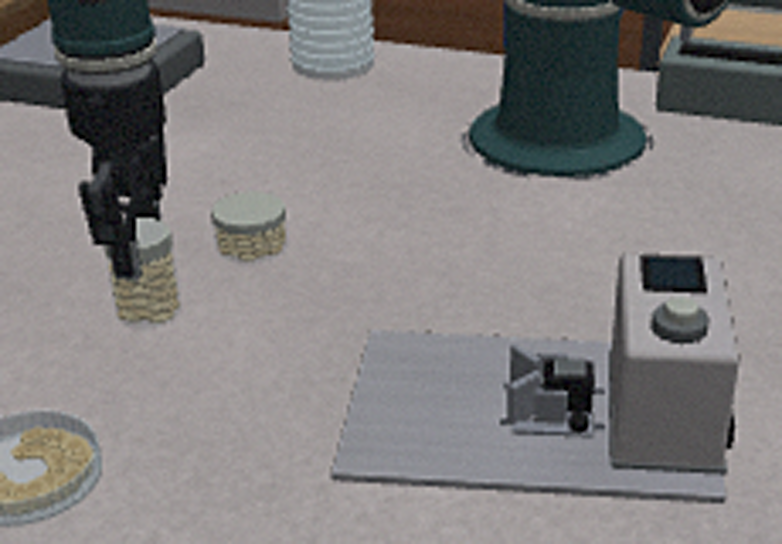

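View pics/wrist4.png

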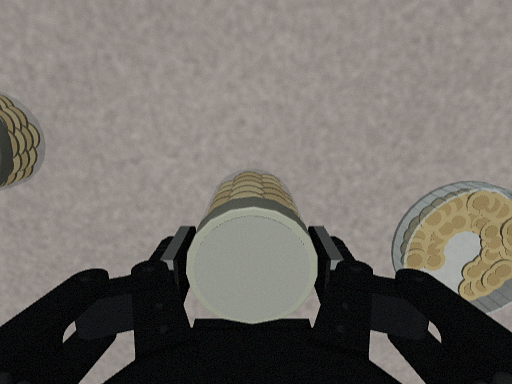

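>>> arm_command(steps=[0.12,-0.48,0,0,0,0,0.55,0.24,-0.96,0,0,0,0,0.55,0.24,-0.96,0,0,0,0,0.55,0.24,-0.96,0,0,0,0,0.55,0.24,-0.96,0,0,0,0,0.55,0.24,-0.96,0,0,0,0,0.55,0.24,-0.96,0,0,0,0,0.55,0.24,-0.96,0,0,0,0,0.55,0.24,-0.96,0,0,0,0,0.55,0.12,-0.48,0,0,0,0,0.55])

```text
time: 10.02
tool_pos: [0.5606, 0.0308, 0.1037]
tcp_rot: [-3.124, -0.33, 0.002]
wrist_force: [-0.3, -0.8, -1.4]
width: 0.647
```

>>> arm_command(steps=[0,0,0.4,0,0,0,0.55,0,0,0.4,0,0,0,0.55,0,0,0,0,0,0,0.55,0,0,0,0,0,0,0.55])

```text
time: 10.52
tool_pos: [0.5613, 0.028, 0.0799]
tcp_rot: [3.125, 0.326, -0.001]
wrist_force: [0.3, -0.2, -2.2]
width: 0.645
```

```bash
python3 snap.py 5 wrist scene; python3 -c "
import cv2;i=cv2.imread('pics/scene5.png');cv2.imwrite('pics/scene5c.png',cv2.resize(i[100:260,180:350],None,fx=4,fy=4,interpolation=cv2.INTER_CUBIC))"
```

```text
time 10.575
tool_pos [0.5617 0.0281 0.0803]
tcp_rot [3.1246 0.3258 0.0001]
wrist_force [ 0.3061  0.6474 -2.2874]
torque [-0.0036 -0.0015  0.0096]
q [ 0.0057  0.2121  1.9966 -0.0001  0.9328 -0.202 ]
width 0.6497880068434776
x axis yaw 0.20780155295054348 [ 0.0001 -0.0001 -1.    ]
```

View pics/scene5c.png

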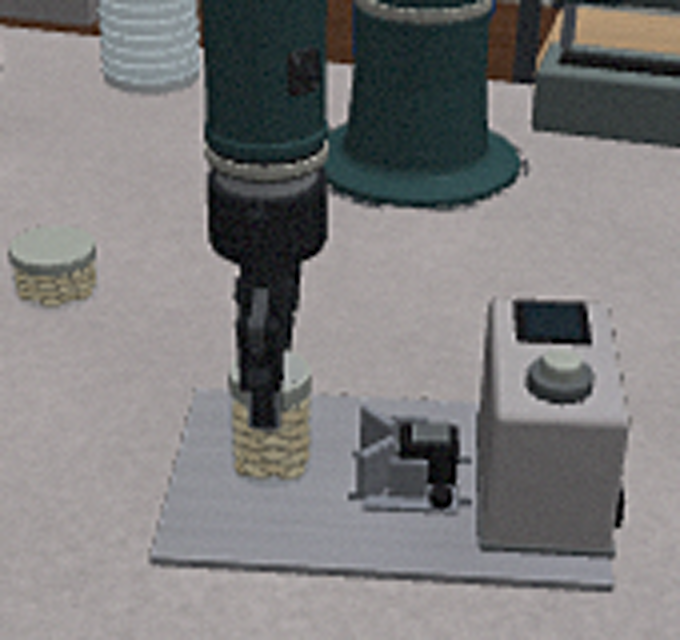

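View pics/wrist5.png

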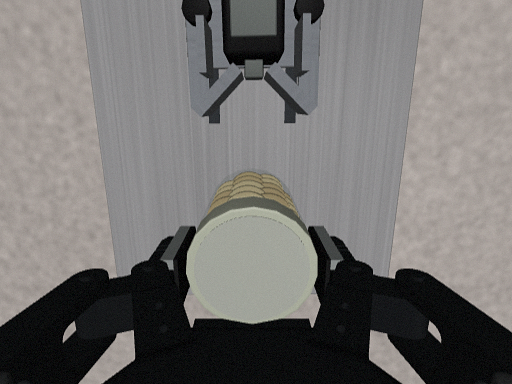

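The jar hangs upright just above the bed. Its lid centre is at (252,265), and the V's centreline at x≈254 is almost in line with it. I'll lower it by feel.

>>> arm_command(steps=[0,0,0.06,0,0,0,0.55,0,0,0.06,0,0,0,0.55,0,0,0,0,0,0,0.55])

```text
time: 11.0
tool_pos: [0.5613, 0.0288, 0.0765]
tcp_rot: [-3.124, -0.328, 0.001]
wrist_force: [-0.2, 0.3, -1.5]
width: 0.651
```

>>> arm_command(steps=[0,0,0.05,0,0,0,0.55,0,0,0,0,0,0,0.55])

```text
time: 11.25
tool_pos: [0.5617, 0.0289, 0.0754]
tcp_rot: [3.124, 0.328, 0.001]
wrist_force: [0.7, 0.2, -0.2]
width: 0.647
```

>>> arm_command(steps=[0,0,0.03,0,0,0,0.55,0,0,0,0,0,0,0.55])

```text
time: 11.5
tool_pos: [0.5622, 0.0288, 0.0754]
tcp_rot: [3.124, 0.328, 0.002]
wrist_force: [-1.3, -0.5, 5.1]
width: 0.647
```

Run:
```python
from h import *
from workcell import bot
for _ in range(3):
    s=bot.read_state();print(s["time"],np.array(s["tool_pos"]),np.array(s["wrist_force"]))
c=load("wrist5.npz")
i=cv2.cvtColor(c["img"],cv2.COLOR_RGB2BGR);cv2.imwrite('pics/wrist5v.png',cv2.resize(i[50:130,180:330],None,fx=5,fy=5,interpolation=cv2.INTER_CUBIC))
```

```text
11.5 [0.5622 0.0288 0.0754] [-1.2889 -0.5161  5.0851]
11.5 [0.5622 0.0288 0.0754] [-1.2889 -0.5161  5.0851]
11.5 [0.5622 0.0288 0.0754] [-1.2889 -0.5161  5.0851]
```

View pics/wrist5v.png

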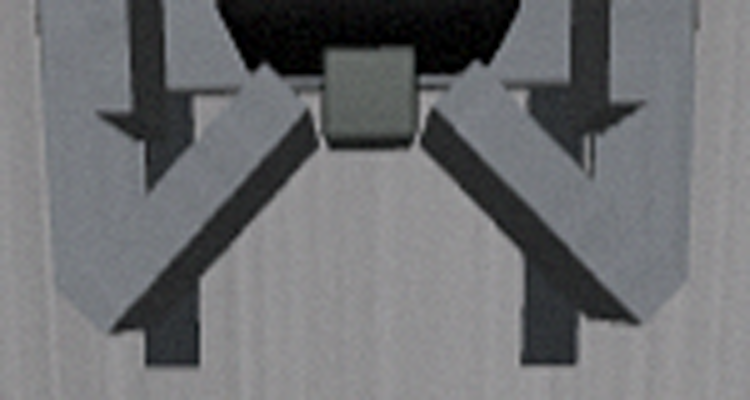

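Run:
```python
from h import *
c=load("wrist5.npz")
f=lambda u,v:(u/5+180-.4,v/5+50-.4)
yaw=.2056;O=np.array([.5447,.107,0]);xs=np.array([np.cos(yaw),np.sin(yaw),0]);ys=np.array([-np.sin(yaw),np.cos(yaw),0])
st=lambda p:np.array([(p-O)@xs,(p-O)@ys])*1000
for z,(A,B) in {.052:([(110,330),(307,108)],[(638,322),(430,105)]),}.items():
    l=[st(onz(c,f(*p),z)) for p in A];r=[st(onz(c,f(*p),z)) for p in B];print(l,r)
    dl=(l[1]-l[0]);dr=(r[1]-r[0]);dl/=np.linalg.norm(dl);dr/=np.linalg.norm(dr)
    a=np.linalg.solve(np.c_[dl,-dr],r[0]-l[0]);ap=l[0]+a[0]*dl;b=-(dl+dr);b/=np.linalg.norm(b)
    print(np.degrees(np.arccos(dl@dr)),ap,"tilt",np.arctan2(b[0],-b[1]),"home",ap+39.6*b)
print("tool st",st(np.array([.562,.0288,0])),st(onz(c,(252,265),.097)))
```

```text
[array([-25.3488, -19.3647]), array([-5.2393,  1.7112])] [array([ 28.0411, -18.5197]), array([6.7592, 1.9958])]
89.70613888710646 [0.6507 7.8843] tilt 0.020896678814608452 home [  1.4782 -31.707 ]
tool st [  0.9708 -80.0849] [  0.2588 -78.1422]
```

>>> arm_command(steps=[0,0,-0.03,0,0,0,0.55,0.02,-0.3,0,0,0,0,0.55,0,-0.3,0,0,0,0,0.55,0,-0.3,0,0,0,0,0.55,0,-0.3,0,0,0,0,0.55,0,-0.2,0,0,0,0,0.55,0,0,0,0,0,0,0.55,0,0,0,0,0,0,0.55])

```text
time: 12.5
tool_pos: [0.5534, 0.0703, 0.0754]
tcp_rot: [-3.124, -0.328, -0.0]
wrist_force: [-0.8, 1.3, 4.4]
width: 0.651
```

```bash
cat > fs.py <<'E'
from h import *
from workcell import bot
yaw=.2056;O=np.array([.5447,.107,0]);xs=np.array([np.cos(yaw),np.sin(yaw),0]);ys=np.array([-np.sin(yaw),np.cos(yaw),0])
s=bot.read_state();p=np.array(s["tool_pos"]);F=np.array(s["wrist_force"]);t=np.array(s["torque"])
print(s["time"],"st xy",(p-O)@xs*1e3,(p-O)@ys*1e3,"z",p[2]*1e3,"F st",F@xs,F@ys,F[2],"T st",t@xs,t@ys,t[2],s["width"])
E
python3 fs.py; python3 snap.py 6 wrist
```

```text
12.5 st xy 1.0692282998708307 -37.712977190926786 z 75.36945328099402 F st -0.5269496653555329 1.4226441717971785 4.420199327645502 T st 0.15869345942592278 -0.09576776085361596 0.011710980169749651 0.6507397271326125
time 12.5
tool_pos [0.5534 0.0703 0.0754]
tcp_rot [-3.1241 -0.3275 -0.0003]
wrist_force [-0.8063  1.2851  4.4202]
torque [ 0.1749 -0.0614  0.0117]
q [ 0.0815  0.2107  2.0093  0.0005  0.9214 -0.1277]
width 0.6507397271326125
x axis yaw 0.2089045942054019 [ 0.0002  0.0004 -1.    ]
```

View pics/wrist6.png

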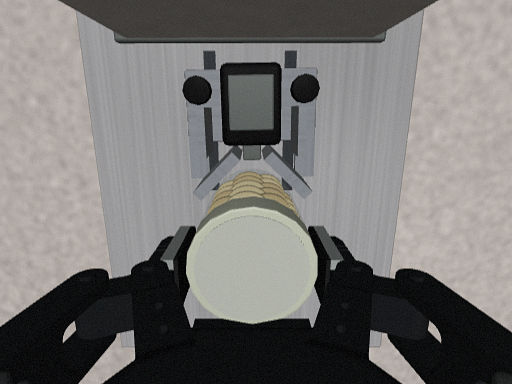

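>>> arm_command(steps=[0,0,-0.03,0,0,0,0.55,0,-0.06,0,0,0,0,0.55,0,-0.04,0,0,0,0,0.55,0,0,0,0,0,0,0.55])

```text
time: 13.05
tool_pos: [0.5521, 0.0729, 0.0755]
tcp_rot: [-3.124, -0.327, 0.002]
wrist_force: [-0.4, -0.3, -2.0]
width: 0.647
```

```bash
python3 fs.py
```

```text
13.05 st xy 0.31034806341694465 -34.867188520289844 z 75.49465902971475 F st -0.4714774844882564 -0.2214983668109355 -1.9680338812742633 T st -0.013378535810513877 0.04405971587461371 -0.02662707192875982 0.6468552709360875
```

>>> arm_command(steps=[0,-0.03,0,0,0,0,0.55,0,-0.03,0,0,0,0,0.55,0,0,0,0,0,0,0.55])

```text
time: 13.42
tool_pos: [0.5523, 0.0748, 0.076]
tcp_rot: [-3.124, -0.328, 0.0]
wrist_force: [-0.3, 0.2, -1.8]
width: 0.647
```

```bash
python3 fs.py
```

```text
13.425 st xy 0.8306876162580152 -33.07895988272482 z 75.99581768906714 F st -0.2707698022675852 0.2933866403479657 -1.8041188655640812 T st 0.08146289309512332 -0.010587632221548623 -0.026451651875376965 0.6471487499640965
```

>>> arm_command(steps=[0,-0.03,0,0,0,0,0.55,0,0,0,0,0,0,0.55])

```text
time: 13.68
tool_pos: [0.5524, 0.0756, 0.0762]
tcp_rot: [3.124, 0.328, 0.001]
wrist_force: [1.3, 0.5, -2.9]
width: 0.648
```

```bash
python3 fs.py
```

```text
13.675 st xy 1.134668351343027 -32.31745753314638 z 76.20119671474416 F st 1.3501045288253744 0.20930247312546052 -2.8584946241457523 T st -0.09084795200658269 -0.06467017094556428 -0.0030828582314059087 0.6482543233656891
```

>>> arm_command(steps=[0,-0.02,0,0,0,0,0.55,0,0,0,0,0,0,0.55])

```text
time: 13.92
tool_pos: [0.5525, 0.076, 0.0763]
tcp_rot: [3.124, 0.328, 0.002]
wrist_force: [2.4, -1.3, -2.1]
width: 0.652
```

```bash
python3 fs.py
```

```text
13.925 st xy 1.3635262724341433 -31.911867693752942 z 76.29630095831014 F st 2.0381270300786984 -1.7453962539115495 -2.1170278080871863 T st -0.24380989667317163 -0.18808314315210367 0.01671207246345975 0.6524196398759835
```

Contact is on the -x plate only, with Fx +2 and Fy -1.7. I'll shift a little to +x and keep feeling.

>>> arm_command(steps=[0.02,0,0,0,0,0,0.55,0,-0.02,0,0,0,0,0.55,0,0,0,0,0,0,0.55])

```text
time: 14.3
tool_pos: [0.5528, 0.0765, 0.0762]
tcp_rot: [3.124, 0.328, 0.001]
wrist_force: [1.5, -3.8, -1.8]
width: 0.647
```

```bash
python3 fs.py
```

```text
14.3 st xy 1.6747709415166692 -31.467954947133293 z 76.19807410550405 F st 0.7355931889869886 -4.008957272298115 -1.7661579447089903 T st -0.5295836935515671 -0.1778688156722311 0.028161243672320983 0.6472641710375119
```

>>> arm_command(steps=[0,-0.01,0,0,0,0,0.55,0,0,0,0,0,0,0.55])

```text
time: 14.55
tool_pos: [0.5527, 0.0768, 0.0762]
tcp_rot: [3.124, 0.328, 0.001]
wrist_force: [2.8, -4.2, -0.3]
width: 0.65
```

```bash
python3 fs.py
```

```text
14.55 st xy 1.6322477148676398 -31.211036092805358 z 76.23807760281605 F st 1.8941266227502913 -4.644605169154152 -0.3052908658093434 T st -0.9086542768686648 -0.15200678142576038 -0.005033745958682927 0.649693298826716
```

>>> arm_command(steps=[0.015,0,0.03,0,0,0,0.55,0,0,0.02,0,0,0,0.55,0,0,0,0,0,0,0.55])

```text
time: 14.92
tool_pos: [0.5528, 0.0768, 0.0755]
tcp_rot: [3.124, 0.328, -0.001]
wrist_force: [-1.1, -6.5, 5.6]
width: 0.651
```

```bash
python3 fs.py
```

```text
14.925 st xy 1.7610328988364663 -31.257559511416325 z 75.52003015619802 F st -2.439564455952357 -6.157554492239111 5.5996843573472646 T st -0.9170716490031048 0.43764664439810924 -0.008748977794996985 0.6505563097473692
```

>>> arm_command(steps=[0,-0.01,0,0,0,0,0.55,0,0,0,0,0,0,0.55])

```text
time: 15.18
tool_pos: [0.5528, 0.0768, 0.0755]
tcp_rot: [3.123, 0.328, -0.001]
wrist_force: [-1.6, -5.8, 5.8]
width: 0.652
```

```bash
python3 fs.py; python3 snap.py 7 wrist scene top; python3 -c "
import cv2;i=cv2.imread('pics/scene7.png');cv2.imwrite('pics/scene7c.png',cv2.resize(i[100:260,180:350],None,fx=4,fy=4,interpolation=cv2.INTER_CUBIC))"
```

```text
15.175 st xy 1.7852821827848906 -31.22955701349556 z 75.53888502392478 F st -2.7334884680346394 -5.380222822167607 5.843828768586462 T st -1.0663670532199057 0.4386839531146671 0.00012694443831598283 0.6515171555928935
time 15.275
tool_pos [0.5528 0.0768 0.0755]
tcp_rot [ 3.1232  0.3278 -0.0007]
wrist_force [-1.9832 -7.2471  5.5832]
torque [-1.1171  0.241  -0.027 ]
q [ 0.0941  0.2113  2.0082 -0.0015  0.9226 -0.1141]
width 0.6499782284727066
x axis yaw 0.20916097192903882 [-0.0003 -0.0013 -1.    ]
```

View pics/scene7c.png

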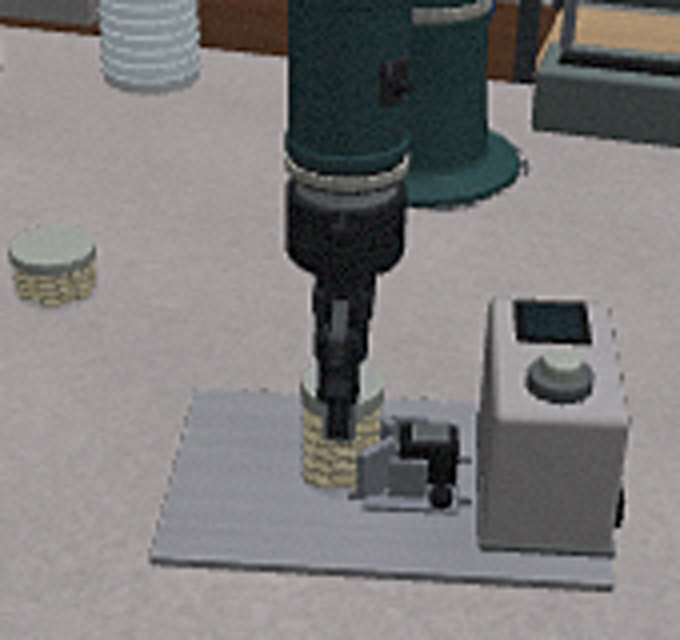

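View pics/wrist7.png

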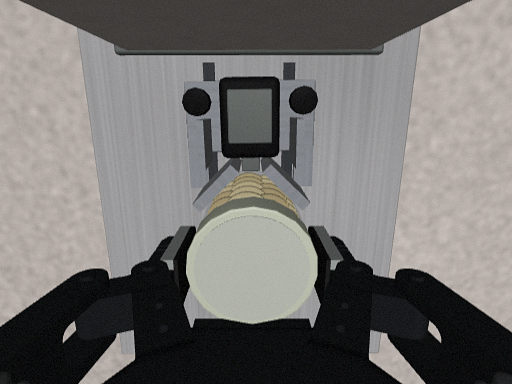

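>>> arm_command(steps=[-0.008,-0.015,-0.01,0,0,0,0.55,0,0,0,0,0,0,0.55])

```text
time: 15.58
tool_pos: [0.5527, 0.0769, 0.0757]
tcp_rot: [3.123, 0.328, 0.0]
wrist_force: [-0.1, -8.3, 3.5]
width: 0.649
```

```bash
python3 fs.py
```

```text
15.575 st xy 1.7104391296522068 -31.072658394516555 z 75.65128176479622 F st -1.7839408272461752 -8.12511900333017 3.45443871226765 T st -1.1882884854596494 0.286874052209145 0.05018441764677088 0.6492504923295302
```

>>> arm_command(steps=[0,0,0,0,0,0,0.75,0,0,0,0,0,0,0.75,0,0,0,0,0,0,1,0,0,0,0,0,0,1,0,0,0,0,0,0,1])

```text
time: 16.2
tool_pos: [0.5524, 0.0781, 0.0748]
tcp_rot: [-3.124, -0.328, 0.0]
wrist_force: [1.0, -0.3, 0.2]
width: 1.005
```

```bash
python3 fs.py; python3 snap.py 8 wrist scene
```

```text
16.2 st xy 1.6582008706150282 -29.8910596627254 z 74.80458873023727 F st 0.9286391849227198 -0.47127873218798744 0.15904863614358586 T st 0.00028793812210061234 0.04487060556872388 0.004936836723656245 1.0045294697703557
time 16.25
tool_pos [0.5524 0.078  0.0748]
tcp_rot [-3.1244 -0.3276  0.0002]
wrist_force [ 1.0119 -1.1223  0.866 ]
torque [ 0.0263  0.0037 -0.0146]
q [ 0.0956  0.2117  2.0093  0.0001  0.9208 -0.1134]
width 0.9987611866530172
x axis yaw 0.20891635178120987 [-0.0002  0.0001 -1.    ]
```

View pics/wrist8.png

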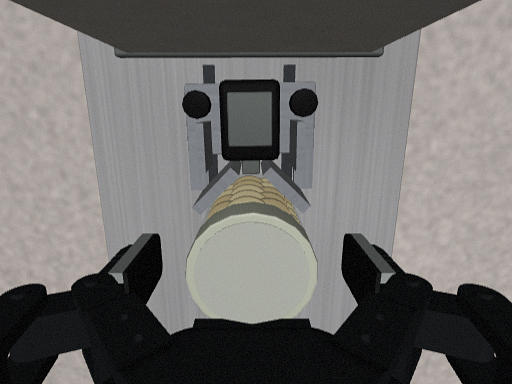

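>>> arm_command(steps=[0,0.3,0,0,0,0,1,0,0.5,0,0,0,0,1,0,0.5,0,0,0,0,1,0,0.4,0,0,0,0,0.3,0,0,0.25,0,0,0,0,0,0,0.25,0,0,0,0,0,0,0.22,0,0,0,0,0,0,0,0,0,0,0,0,0,0,0,0,0,0])

```text
time: 17.42
tool_pos: [0.5631, 0.0284, 0.0532]
tcp_rot: [-3.124, -0.328, 0.0]
wrist_force: [-0.1, -0.2, 0.3]
width: 0.001
```

```bash
python3 fs.py; python3 snap.py 9 wrist scene;python3 -c "
import cv2;i=cv2.imread('pics/scene9.png');cv2.imwrite('pics/scene9c.png',cv2.resize(i[100:260,180:350],None,fx=4,fy=4,interpolation=cv2.INTER_CUBIC))"
```

```text
17.425 st xy 1.9350654348756073 -80.73359615410035 z 53.228005815446146 F st -0.10043563160973223 -0.1607067552965628 0.3098876408296076 T st -0.026230084026225627 0.008519222723813656 -0.016487318253484293 0.0010120190418628286
time 17.475
tool_pos [0.5632 0.0283 0.0534]
tcp_rot [-3.1244 -0.3281 -0.0005]
wrist_force [ 0.4109  0.1343 -0.1991]
torque [-0.011  -0.0459 -0.0075]
q [ 0.006   0.2504  2.0086  0.      0.8823 -0.2033]
width -0.00029186305809430157
x axis yaw 0.20926203110923003 [ 0.0003  0.     -1.    ]
```

View pics/scene9c.png

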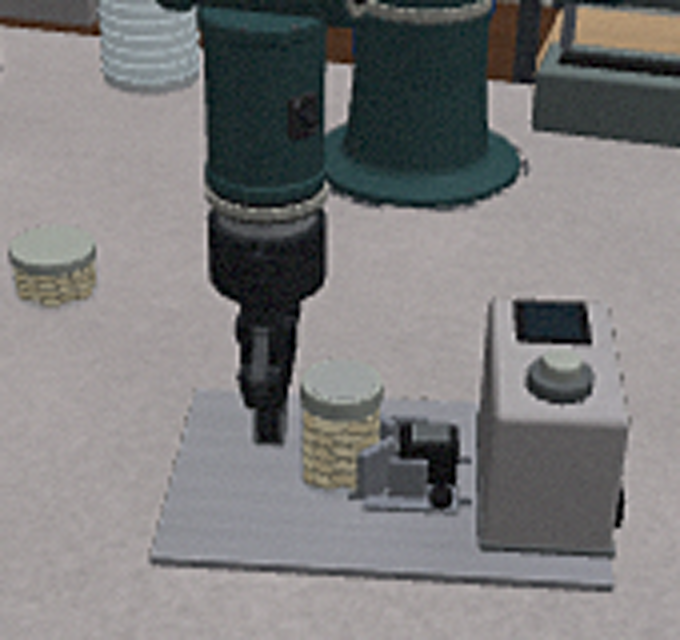

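View pics/wrist9.png

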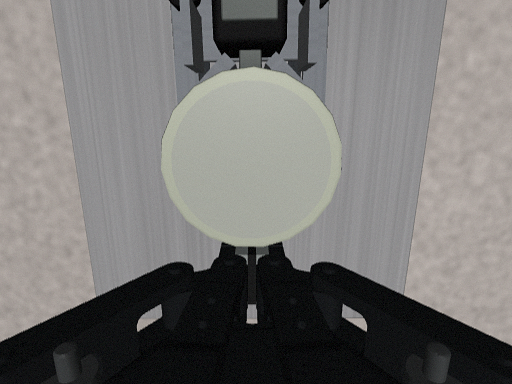

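>>> arm_command(steps=[0,-0.1,0,0,0,0,0,0,-0.1,0,0,0,0,0,0,-0.05,0,0,0,0,0,0,0,0,0,0,0,0])

```text
time: 18.02
tool_pos: [0.5615, 0.0356, 0.0533]
tcp_rot: [3.124, 0.328, 0.0]
wrist_force: [-0.7, -0.1, 0.3]
width: -0.002
```

```bash
python3 fs.py
```

```text
18.025 st xy 1.8261309005573878 -73.3453055742373 z 53.324492855469195 F st -0.7245161804752884 0.047626063593775234 0.2540919922428926 T st -0.009722212691217317 0.010865534427324613 0.018383414890097042 -0.002245693190086671
```

>>> arm_command(steps=[0,-0.03,0,0,0,0,0,0,-0.02,0,0,0,0,0,0,0,0,0,0,0,0])

```text
time: 18.4
tool_pos: [0.5613, 0.0367, 0.0533]
tcp_rot: [3.124, 0.328, 0.0]
wrist_force: [-0.1, -0.9, 0.0]
width: -0.001
```

```bash
python3 fs.py
```

```text
18.4 st xy 1.9095175727903788 -72.24023392116536 z 53.32591215632608 F st -0.2962033189074208 -0.8689385012420928 0.03529728307489044 T st -0.12649301047288317 0.012779475611520468 0.022357616874334896 -0.0008400686060545195
```

Touching. I'll add push in small steps, up to about 8 to 10 N.

>>> arm_command(steps=[0,-0.02,0,0,0,0,0,0,0,0,0,0,0,0])

```text
time: 18.65
tool_pos: [0.5613, 0.0371, 0.0534]
tcp_rot: [3.124, 0.328, 0.001]
wrist_force: [-0.1, -2.5, 0.6]
width: -0.001
```

```bash
python3 fs.py
```

```text
18.65 st xy 2.0059283534420382 -71.81770106856952 z 53.441378412796354 F st -0.5691970618273777 -2.3852416358672013 0.5994024383105225 T st -0.3211756462519556 0.024477795499991725 0.02786816432234499 -0.0006583521895507645
```

>>> arm_command(steps=[0,-0.02,0,0,0,0,0,0,0,0,0,0,0,0])

```text
time: 18.9
tool_pos: [0.5612, 0.0378, 0.0534]
tcp_rot: [3.124, 0.327, 0.001]
wrist_force: [0.1, -4.6, 1.0]
width: -0.001
```

```bash
python3 fs.py
```

```text
18.9 st xy 2.0276418099798645 -71.13721478887553 z 53.43912671961718 F st -0.8317301141102971 -4.557291342492107 0.9754123146215328 T st -0.6064160521413576 0.011766444419551297 -0.008819030718244858 -0.0012339727344109692
```

>>> arm_command(steps=[0,-0.03,0,0,0,0,0,0,0,0,0,0,0,0])

```text
time: 19.15
tool_pos: [0.561, 0.0386, 0.0534]
tcp_rot: [3.124, 0.328, 0.001]
wrist_force: [1.6, -6.6, 0.9]
width: 0.002
```

```bash
python3 fs.py
```

```text
19.15 st xy 2.001275862906892 -70.33523263366328 z 53.37850134003019 F st 0.21559442559674458 -6.8165651025969956 0.8846945457392179 T st -0.8084754658687456 -0.008622777329952869 0.043371322498338194 0.0022655908067570874
```

>>> arm_command(steps=[0,-0.03,0,0,0,0,0,0,0,0,0,0,0,0])

```text
time: 19.4
tool_pos: [0.5611, 0.0387, 0.0535]
tcp_rot: [3.122, 0.328, 0.001]
wrist_force: [1.4, -8.4, 0.6]
width: 0.001
```

```bash
python3 fs.py; python3 snap.py 10 wrist
```

```text
19.4 st xy 2.071386750225704 -70.23784475419117 z 53.51639731518711 F st -0.3129632071070625 -8.501509832167692 0.6176362295886122 T st -1.200335946206109 0.016841473673558593 0.04722548422897468 0.0005434741978583898
time 19.4
tool_pos [0.5611 0.0387 0.0535]
tcp_rot [3.1223 0.3284 0.0012]
wrist_force [ 1.4293 -8.3863  0.6176]
torque [-1.1785 -0.2286  0.0472]
q [ 0.0257  0.2474  2.0123 -0.0026  0.881  -0.1823]
width 0.0005434741978583898
x axis yaw 0.2095834530469467 [ 0.001  -0.0019 -1.    ]
```

View pics/wrist10.png

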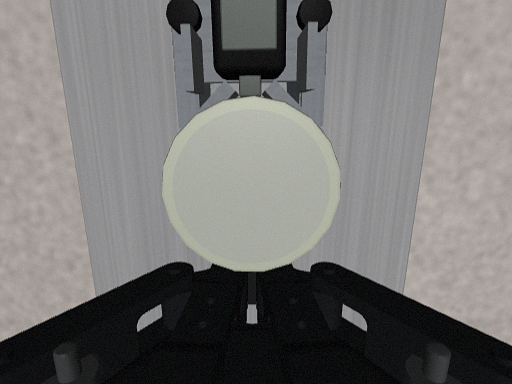

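>>> arm_command(steps=[0,0.2,0,0,0,0,0,0,0.4,0,0,0,0,0,0,0,-0.8,0,0,0,0,0,0,-1,0,0,0,0,0,0,-1,0,0,0,0,0,0,-1,0,0,0,0,0,0,-1,0,0,0,0,0.4,-1,-0.2,0,0,0,0,0.4,-1,0,0,0,0,0,0.4,-1,0,0,0,0,0])

```text
time: 20.7
tool_pos: [0.5809, 0.1184, 0.2033]
tcp_rot: [-3.124, -0.327, 0.0]
wrist_force: [1.0, -0.4, -0.1]
width: -0.0
```

>>> arm_command(steps=[0.2,-1,0,0,0,0,0,0,-0.4,0,0,0,0,0,0,0,0,0,0,0,0,0,0,0,0,0,0,0])

```text
time: 21.2
tool_pos: [0.5779, 0.1591, 0.2031]
tcp_rot: [3.124, 0.327, -0.001]
wrist_force: [-0.5, -0.3, 0.5]
width: 0.001
```

```bash
python3 fs.py; python3 snap.py 11 wrist scene top; python3 -c "
import cv2;i=cv2.imread('pics/scene11.png');cv2.imwrite('pics/scene11c.png',cv2.resize(i[100:260,180:350],None,fx=4,fy=4,interpolation=cv2.INTER_CUBIC))"
```

```text
21.2 st xy 43.151450776869844 44.19033431438284 z 203.1215133280999 F st -0.5168455348091002 -0.20962707379639633 0.54345919738709 T st -0.04216036034545427 0.01413540051030145 0.035004655891285465 0.000636728650494464
time 21.3
tool_pos [0.5781 0.159  0.2033]
tcp_rot [ 3.1244  0.3257 -0.0002]
wrist_force [ 0.6157 -0.2131  0.1744]
torque [-0.0474  0.004   0.0063]
q [ 0.2269  0.1524  1.8167 -0.0002  1.1726  0.0193]
width 0.0021248317153897823
x axis yaw 0.20771267879791921 [-0.0001 -0.0003 -1.    ]
```

View pics/scene11c.png

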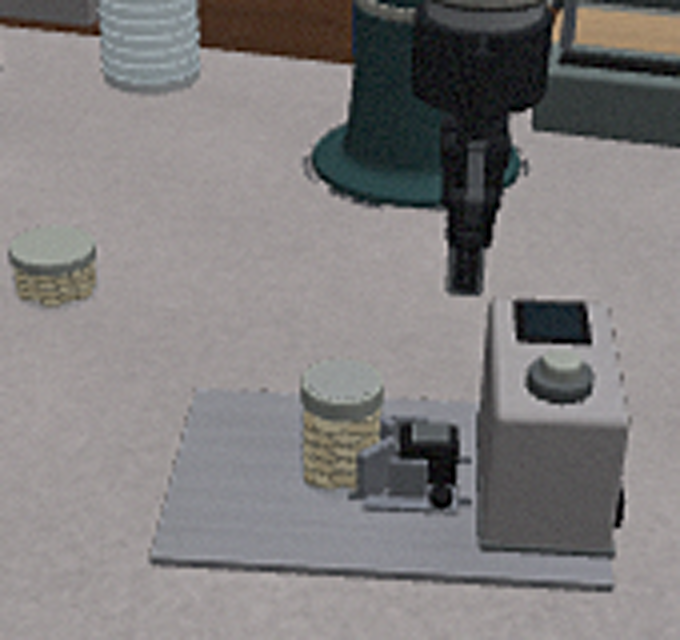

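View pics/wrist11.png

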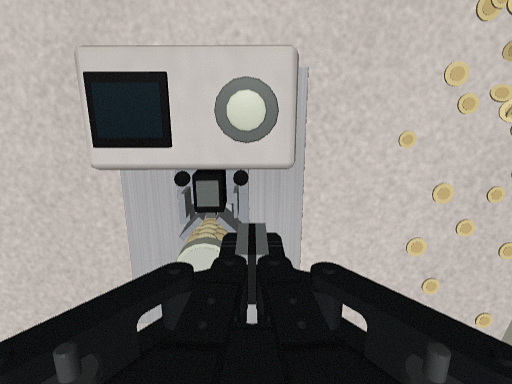

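Run:
```python
from h import *
c=load("wrist11.npz");t=load("top0.npz");s=load("scene0.npz")
im=c["img"].astype(int);roi=np.zeros(im.shape[:2],np.uint8);cv2.circle(roi,(246,110),27,1,-1)
m=((im.mean(2)>155)&(roi>0)).astype(np.uint8)
cs,_=cv2.findContours(m,cv2.RETR_EXTERNAL,cv2.CHAIN_APPROX_NONE);k=max(cs,key=cv2.contourArea);e=cv2.fitEllipse(k);print(e)
uv=e[0]
rt=ray(t,(97/4+170-.375,155/4+140-.375));rs=ray(s,(688/3.8+140-.37,153/3.8+150-.37))
print(tri(ray(c,uv),rt,rs),tri(ray(c,uv),rt));P=onz(c,uv,.138);print(P)
yaw=.2077;x=np.array([np.cos(yaw),np.sin(yaw)]);y=np.array([np.sin(yaw),-np.cos(yaw)])
d=P[:2]-np.array([.578,.159]);print("units",d@x/.03,d@y/.03,(.2033-.014-.138)/.03)
```

```text
((245.6182403564453, 109.49212646484375), (38.03474807739258, 39.625118255615234), 178.504150390625)
(array([0.5624, 0.2209, 0.1417]), [np.float64(0.0014654478553386544), np.float64(0.001335127110478922), np.float64(0.0003080801901204772)]) (array([0.5617, 0.2204, 0.1485]), [np.float64(0.001008398747170402), np.float64(0.00100839874717031)])
[0.5609 0.2211 0.138 ]
units -0.13046034202744908 -2.143907653599505 1.7099999999999995
```

>>> arm_command(steps=[-0.06,-0.7,0,0,0,0,0,-0.06,-0.8,0,0,0,0,0,0,-0.64,0,0,0,0,0,0,0,0.6,0,0,0,0,0,0,0.6,0,0,0,0,0,0,0.3,0,0,0,0,0,0,0,0,0,0,0])

```text
time: 22.22
tool_pos: [0.5604, 0.2212, 0.1566]
tcp_rot: [3.124, 0.326, -0.005]
wrist_force: [-0.2, 0.4, 0.4]
width: -0.003
```

```bash
python3 snap.py 12 wrist scene; python3 -c "
import cv2;i=cv2.imread('pics/scene12.png');cv2.imwrite('pics/scene12c.png',cv2.resize(i[130:230,260:350],None,fx=6,fy=6,interpolation=cv2.INTER_CUBIC))"
```

```text
time 22.275
tool_pos [0.5611 0.2215 0.1576]
tcp_rot [ 3.1242  0.3263 -0.0018]
wrist_force [-0.1791  0.3423  0.0271]
torque [ 0.0157 -0.0018  0.0133]
q [ 0.3347  0.1993  1.8509 -0.0001  1.0927  0.1266]
width 0.002438077643528659
x axis yaw 0.20815788781470548 [-0.0011 -0.0005 -1.    ]
```

View pics/scene12c.png

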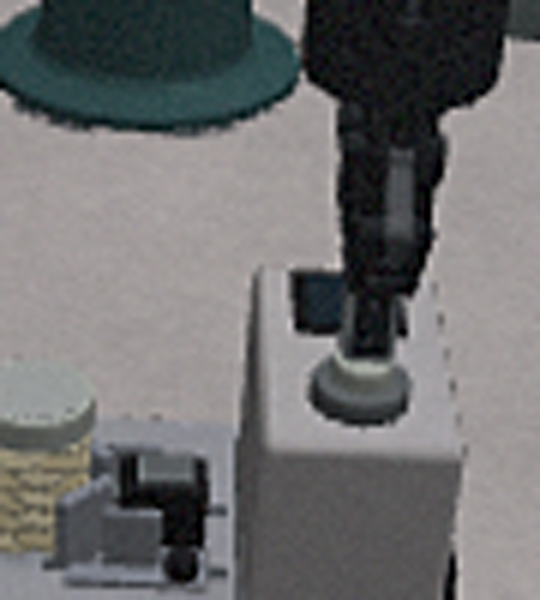

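View pics/wrist12.png

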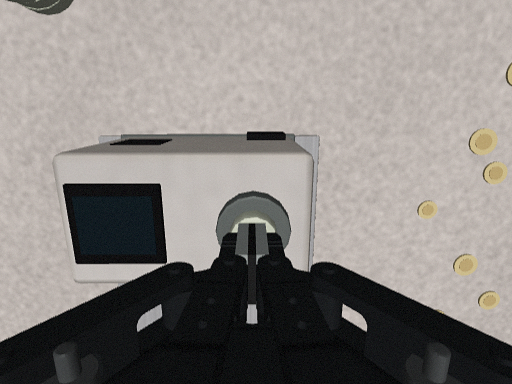

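>>> arm_command(steps=[0,0,0.15,0,0,0,0,0,0,0.1,0,0,0,0,0,0,0.05,0,0,0,0,0,0,0,0,0,0,0])

```text
time: 22.82
tool_pos: [0.5623, 0.2221, 0.1503]
tcp_rot: [-3.124, -0.328, -0.004]
wrist_force: [2.2, -0.8, 5.7]
width: -0.001
```

>>> arm_command(steps=[0,0,0.06,0,0,0,0,0,0,0,0,0,0,0])

```text
time: 23.08
tool_pos: [0.5623, 0.2221, 0.1499]
tcp_rot: [-3.124, -0.328, -0.004]
wrist_force: [-1.3, -3.0, 11.8]
width: 0.0
```

```bash
python3 snap.py 13 wrist scene; python3 -c "
import cv2
for n in (12,13,0):
  i=cv2.imread(f'pics/scene{n}.png');cv2.imwrite(f'pics/scene{n}d.png',cv2.resize(i[165:225,290:350],None,fx=9,fy=9,interpolation=cv2.INTER_CUBIC))
i=cv2.imread('pics/wrist13.png');cv2.imwrite('pics/wrist13d.png',cv2.resize(i[170:270,200:310],None,fx=6,fy=6,interpolation=cv2.INTER_CUBIC))"
```

```text
time 23.125
tool_pos [0.5623 0.2222 0.1499]
tcp_rot [-3.1244 -0.3278 -0.0042]
wrist_force [-1.191  -2.6132 11.7733]
torque [-0.4675  0.1501  0.0099]
q [ 0.3354  0.2068  1.8571 -0.0006  1.0751  0.1267]
width -0.001240949662647688
x axis yaw 0.20903809337096627 [ 0.0026  0.0003 -1.    ]
```

View pics/scene13d.png

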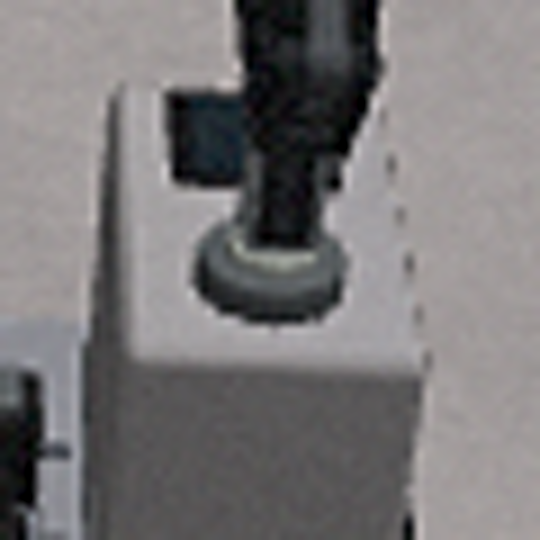

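View pics/scene0d.png

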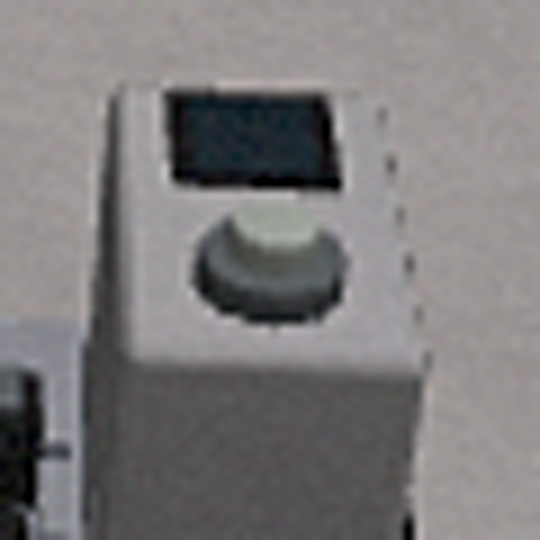

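View pics/wrist13d.png

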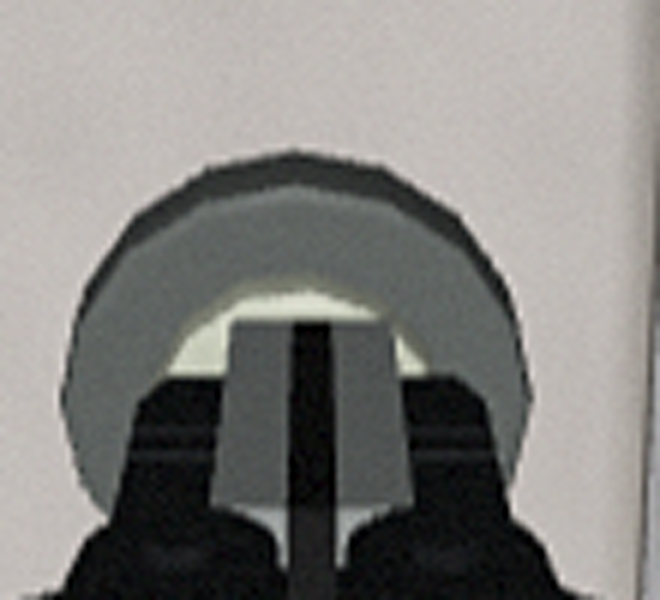

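>>> arm_command(steps=[0,0,-0.1,0,0,0,0,0,0,0,0,0,0,0])

```text
time: 23.42
tool_pos: [0.562, 0.2222, 0.1513]
tcp_rot: [-3.124, -0.327, -0.003]
wrist_force: [2.8, -1.0, 3.8]
width: -0.002
```

>>> arm_command(steps=[0,0,-0.06,0,0,0,0,0,0,0,0,0,0,0])

```text
time: 23.68
tool_pos: [0.5613, 0.2223, 0.1523]
tcp_rot: [-3.124, -0.327, -0.0]
wrist_force: [3.1, 0.3, 3.9]
width: 0.001
```

>>> arm_command(steps=[0,0,-0.06,0,0,0,0,0,0,0,0,0,0,0])

```text
time: 23.92
tool_pos: [0.5608, 0.2222, 0.1538]
tcp_rot: [-3.124, -0.327, 0.001]
wrist_force: [0.6, 1.6, 2.4]
width: 0.0
```

>>> arm_command(steps=[0,0,-0.05,0,0,0,0,0,0,0,0,0,0,0])

```text
time: 24.18
tool_pos: [0.5607, 0.2221, 0.1552]
tcp_rot: [-3.124, -0.327, 0.002]
wrist_force: [0.6, 1.1, 1.0]
width: -0.004
```

>>> arm_command(steps=[0,0,-0.05,0,0,0,0,0,0,0,0,0,0,0])

```text
time: 24.42
tool_pos: [0.5604, 0.2218, 0.1564]
tcp_rot: [3.124, 0.327, -0.003]
wrist_force: [-0.5, 0.7, 0.1]
width: 0.002
```

>>> arm_command(steps=[0,0,-0.05,0,0,0,0,0,0,0,0,0,0,0])

```text
time: 24.68
tool_pos: [0.561, 0.222, 0.1585]
tcp_rot: [3.124, 0.327, -0.001]
wrist_force: [0.6, 0.2, 0.6]
width: 0.004
```

The force profile matches the spring: 5.9 mm of stroke, a hard stop at the bottom, then a return to zero force. I'll retreat and check the jar.

>>> arm_command(steps=[0,0,-0.6,0,0,0,0,0,0,-1,0,0,0,0,0,0.8,-0.5,0,0,0,0,-0.5,1,0,0,0,0,0,-0.5,1,0,0,0,0,0,-0.4,1,0,0,0,0,0,0,1,0,0,0,0,0,0,0.8,0,0,0,0,0,0,0,0,0,0,0,0,0,0,0,0,0,0,0])

```text
time: 25.92
tool_pos: [0.5551, 0.0494, 0.2224]
tcp_rot: [-3.124, -0.327, -0.001]
wrist_force: [-1.0, -0.6, 0.9]
width: -0.001
```

```bash
python3 fs.py; python3 snap.py 14 wrist scene; python3 -c "
import cv2;i=cv2.imread('pics/scene14.png');cv2.imwrite('pics/scene14c.png',cv2.resize(i[150:260,140:350],None,fx=3.8,fy=3.8,interpolation=cv2.INTER_CUBIC))"
```

```text
25.925 st xy -1.5366007515147801 -58.46991923659723 z 222.44277766523513 F st -1.0779760164742498 -0.4004719117063521 0.8872969020418395 T st 0.005496883290590126 0.012316588903245109 -0.020418254783456602 -0.0009604813478155095
time 25.975
tool_pos [0.555  0.0497 0.2222]
tcp_rot [-3.124  -0.328  -0.0009]
wrist_force [-0.3818  0.8915 -0.2237]
torque [-0.0083  0.0039 -0.0218]
q [ 0.0444  0.0576  1.8851  0.0005  1.1983 -0.165 ]
width 0.004507111316658564
x axis yaw 0.20922341951995727 [ 0.0006  0.0005 -1.    ]
```

View pics/scene14c.png

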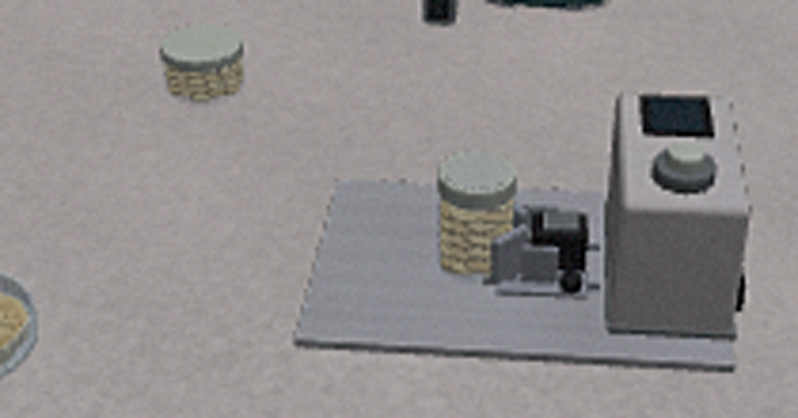

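View pics/wrist14.png

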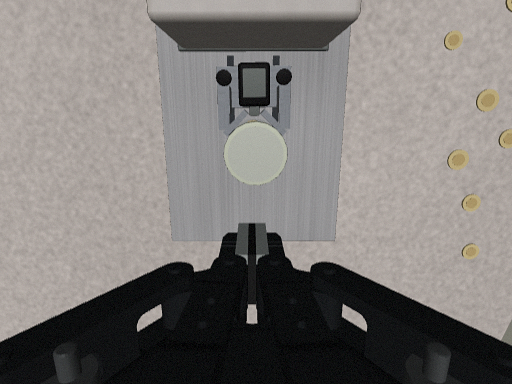

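Run:
```python
from h import *
c=load("wrist14.npz")
yaw=.2056;O=np.array([.5447,.107,0]);xs=np.array([np.cos(yaw),np.sin(yaw),0]);ys=np.array([-np.sin(yaw),np.cos(yaw),0])
im=cv2.GaussianBlur(c["img"],(0,0),1).astype(int)
m=((im[:,:,1]-im[:,:,2])>5).astype(np.uint8);r=np.zeros_like(m);cv2.circle(r,(256,153),42,1,-1);m*=r
cs,_=cv2.findContours(m,cv2.RETR_EXTERNAL,cv2.CHAIN_APPROX_NONE);k=max(cs,key=cv2.contourArea);e=cv2.fitEllipse(k);print(e)
p=onz(c,e[0],.092)-O;print("lid st",p@xs*1e3,p@ys*1e3)
i=c["img"][:,:,::-1];cv2.imwrite('pics/wrist14v.png',cv2.resize(i[50:190,200:310],None,fx=4.2,fy=4.2,interpolation=cv2.INTER_CUBIC))
```

```text
((255.09400939941406, 152.82098388671875), (62.648685455322266, 64.27412414550781), 173.89076232910156)
lid st 1.3929790707805645 -30.55992728055203
```

View pics/wrist14v.png

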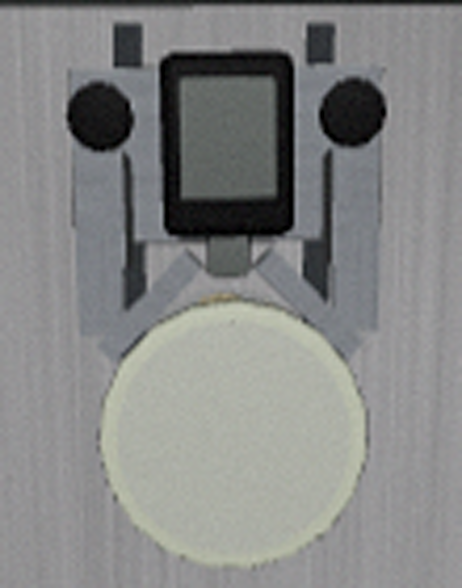

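The lid measures at station (1.4, -30.6) mm. The V geometry predicted home at about (1.5, -31), so the jar is home and upright, and the arm is touching nothing.

```bash
python3 -c "
from workcell import bot
print(bot.finish_job())"
```

```text
the job is handed in; nothing more can be done
None
```

The jar is standing upright and home in the V, the print button has been pressed fully and let go, and the job is handed in at about 26 s.

- **Jar into the V:** I gripped the jar at 20 N, set it on the bed and slid it in by feel. It first touched only the -x plate, so I shifted it slightly until both plates bore. I then let go and pushed it once more, low down, with the closed fingers. That push was 8.5 N with almost no side force, about 6 N on each plate.
- **Button:** It travelled about 5.9 mm and stopped hard at about 12 N, then sprang back as the force fell to zero.
- **Final check:** The lid measured at station (1.4, -30.6) mm. The two camera views of the V put home at (1.6, -30.2) and (1.5, -31.7) mm, and touch put it at about -31.2 mm along y. The squat jar was unmoved in the last pictures. The dish was only partly in view and the lids were not looked at again, but the arm never went near either.
- **Disagreements:**
  - The cameras put the button top 3–4 mm higher than the 138 mm stated, and the touch agreed with them. I took the stroke from the force readings instead.
  - The first view of the V gave an angle of 84°. A closer view gave 89.7°.

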